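# Right the fallen sample bottle

## Task

The blue-capped sample bottle has been knocked over on the water-testing bench. Pick it up and stand it upright, cap up, inside the empty one of the two round bottle rests, lowering it in rather than dropping it. Leave the red-capped bottle, the two dropper bottles and the amber vial standing where they are.

Things in the scene. Friction and masses are not known exactly. Their poses are not given: they have to be found in the camera images.
- sample: white plastic sample bottle with blue label band and blue cap, lying on its side on the bench at the start, about 0.12 kg. Round body 42 mm in diameter from the underside to 72 mm up, shoulder to 84 mm, cap 29 mm in diameter from 83 to 105 mm (the overall height). Origin: centre of its underside; +z runs along the bottle from underside to cap.
- rest_free_floor (a point): centre of the floor inside the EMPTY bottle rest, on top of its base plate, 5 mm above the bench. The rest is a dark steel disc 88 mm in diameter and 5 mm thick, fixed to the bench, carrying a steel ring of inner diameter 60 mm, outer diameter 72 mm, 12 mm high (rim 17 mm above the bench). z up.
- rest_taken_floor (a point): the same point of the other, identical rest, in which the red-capped bottle stands
- neighbour: bystander: bottle identical to the sample bottle but with red label band and red cap, standing upright in the other rest. Origin: centre of its underside, z up.
- dropper_orange: bystander: small white dropper bottle with pointed orange cap, 28 mm in diameter, 68 mm tall, standing on the bench. Origin: centre of its underside.
- dropper_green: bystander: small white dropper bottle with pointed green cap, 28 mm in diameter, 68 mm tall, standing on the bench. Origin: centre of its underside.
- vial: bystander: amber glass vial with black cap, 23 mm in diameter, 52 mm tall, standing on the bench. Origin: centre of its underside.
Things that resemble listed ones, but are neither listed nor needed, are in the scene too. Leave any yellow look-alike of the sample alone.

How it is judged:
At the end, for the whole second after the job is handed in: The blue-capped bottle stands cap up (within 0.1 rad of vertical), at rest, in the empty rest: underside within 14 mm of the ring centre and 5 mm of the rest floor in height. The red-capped bottle, both droppers and the vial stand (within 0.2 rad) within 30 mm of where they began (angle between sample's own z axis and vertical below 0.1 rad and horizontal distance between sample and rest_free_floor below 0.014 m and z of sample in the frame of rest_free_floor between -0.005 and 0.005 m and linear speed of sample below 0.03 m/s and angular speed of sample below 0.3 rad/s and distance of each of neighbour, dropper_orange, dropper_green, vial from where it was at the start of the episode below 0.03 m and angle between each of neighbour, dropper_orange, dropper_green, vial's own z axis and vertical below 0.2 rad); the robot touches nothing.
It fails at once if the red-capped bottle is knocked over or moved by more than 30 mm (distance of neighbour from where it was at the start of the episode above 0.03 m or angle between neighbour's own z axis and vertical above 0.5 rad).
It fails at once if the orange-tipped dropper bottle is knocked over or moved by more than 30 mm (distance of dropper_orange from where it was at the start of the episode above 0.03 m or angle between dropper_orange's own z axis and vertical above 0.5 rad).
It fails at once if the green-tipped dropper bottle is knocked over or moved by more than 30 mm (distance of dropper_green from where it was at the start of the episode above 0.03 m or angle between dropper_green's own z axis and vertical above 0.5 rad).
It fails at once if the amber vial is knocked over or moved by more than 30 mm (distance of vial from where it was at the start of the episode above 0.03 m or angle between vial's own z axis and vertical above 0.5 rad).
It fails at once if the sample bottle is dropped into the empty rest: over it, out of the fingers, it falls faster than 0.6 m/s (a drop of about 18 mm) (linear speed of sample above 0.6 m/s and horizontal distance between sample and rest_free_floor below 0.05 m and contact force between sample and the fingers below 0.05 N).
It also fails if it takes over 45 s, if anything falls off the work surface, if the arm or the gripper's body presses on something with over 40 N, if the wrist force passes 120 N, or if a joint passes its speed limit or range.

## Robot

A 6-joint arm with a two-finger parallel gripper is mounted at the origin on the work surface. World frame = base frame: x ahead of the robot, y to its left, z up, the work surface at z = 0. Lengths are in m, angles in rad, forces in N, time in s.
With the tool pointing down it reaches from about 0.425 to 0.95 m from the base axis. Payload 3.5 kg.
Tool frame: the origin (TCP) lies at the very end of the fingers, on their centre line; the grasp point (between the pads) lies 19 mm behind it (ctrl.pinch_z is the distance from the TCP to the grasp point, in m); z points along the fingers, y is the line along which they close (so a half turn about z gives the same grasp; the last joint's range is limited). The gripper opens to 85 mm and grips with 20 to 120 N. Pads are 22 mm wide; open, the fingers measure 114 mm over their backs; the gripper's body (76 mm by 85 mm) begins 54 mm behind the grasp point. The pads swing forward as they close: fully open they stand 13 mm farther back than shut.
Start: joints at [-1.313, 0.286, 1.577, -0, 1.279, -0.15], TCP at [0.268, -0.62, 0.231] pointing down, gripper open.
Joint ranges: [-2.77, 2.77], [-0.9, 2.22], [0.21, 2.48], [-1.53, 4.67], [0.24, 2.81], [-2.84, 2.84]. Speed limits (rad/s): [2.79, 2.79, 3.14, 3.14, 3.14, 3.14].

## Interface

Orientations are given as a unit quaternion [x, y, z, w].
In Python, from plant import ctrl gives the robot as it stands. The module is installed in compiled form; this text tells all that it offers.
- The arm moves only by the shell command python3 -m crank 'ROWS' [OPENING] [FORCE]. ROWS is JSON, a list of rows, each a list of 6 numbers: the shift along the tool's x, y, z in cm, then the turn, a rotation vector about the tool's x, y, z in rad. In form: [[tx, ty, tz, rx, ry, rz], ...]. A call has 1 to 10 rows; each row is the pose to reach, as a shift and turn from the pose commanded when the call began, along the tool's axes at that moment; what a row does not reach only later rows make up. A row lasts 1/10 s, in which the tool goes at most 50 mm and 8.59 degrees, less where a joint would pass 70% of its speed; a pose out of reach is approached as far as the arm can. A call with a gripper value outside its range is refused whole. OPENING is the opening, from 0 (shut) to 1 (fully open), set as the call begins (- or left out, the last holds). The fingers move at their own pace and stop on an object; FORCE is the grip in N (left out, the last holds). Time passes only in rows, so rows that repeat a pose let the fingers close. It gives the time, the measured TCP pose, the force, the opening and the grip force at its end, in the units of the state.
- ctrl.get_state(): the state, without advancing time (a new reading comes with each control period).
- ctrl.read_camera(name): name is "scene" or "top" or "wrist"; returns (picture, depth): 400x640x3 uint8, blue, green, red; 400x640 float32, m along the optical axis (not along the pixel's ray), 0 where there is no reading.
- ctrl.camera_info(name): a dict with "K" (3x3 intrinsics, pixels), "origin" and "orientation" of the camera in the world. Camera axes: x right, y down, z forward; pixel columns grow to the right and rows downward; lengths in m; the calibration is good to about 2 mm. A picture is of the moment at which its call begins: read the wrist's pose just before it. camera_info takes no time and is no camera call; for the wrist camera it gives the pose at the moment of the call.
- ctrl.sign_off(): hands the job in; it is judged then, once.
The state is a dict: "time": time; "qpos": joint angles; "dq": joint speeds; "joint_efforts": joint torques, N m; "eef_pos": TCP position; "tcp_rot": TCP orientation; "contact_force": force on the tool from outside, world axes, zero at the start; "wrist_torque": the same for the moment, N m; "opening": opening from 0.0 (shut) to 1.0 (fully open); "finger_force": force on a finger pad.
Only numpy, scipy, OpenCV 4.12 (cv2) and the standard library are available. Lean on these libraries where they do the work, as an engineer would, in place of code of your own. Each camera call takes 0.05 s, during which the arm holds its last target. There are 200 camera calls.

## Working session

There is one attempt and no reset: what is moved stays moved. The work goes in short steps, Python scripts to look and compute and a shell command to move; the robot and the scene stay as the last step left them, time stands still between calls to the robot, and variables do not carry over. Pictures are saved under pics/ and viewed, at most 10 in all, crops included, and the job is handed in when it is done.

```bash
mkdir -p pics; cat > h.py <<'E'
import numpy as np, cv2
from scipy.spatial.transform import Rotation as R
from plant import ctrl
def cam(n):
    i=ctrl.camera_info(n); p,d=ctrl.read_camera(n)
    np.savez(f'{n}.npz',p=p,d=d,K=i['K'],o=i['origin'],q=i['orientation'])
    return p,d
def load(n): return np.load(f'{n}.npz')
def pts(z,us,vs,dep=None):
    us=np.asarray(us);vs=np.asarray(vs); d=z['d'][vs,us] if dep is None else dep
    K=z['K']; c=np.stack([(us-K[0,2])/K[0,0]*d,(vs-K[1,2])/K[1,1]*d,d],-1)
    q=z['q']; M=R.from_quat(q).as_matrix() if q.shape==(4,) else q
    return c@M.T+z['o']
E
python3 - <<'E'
from h import *
for n in ('scene','top'):
    p,d=cam(n); cv2.imwrite(f'pics/{n}0.png',p)
    print(n,ctrl.camera_info(n))
print(ctrl.get_state())
E
```

```text
scene {'K': array([[449.09244363,   0.        , 318.89749417],
       [  0.        , 449.09244363, 200.05364914],
       [  0.        ,   0.        ,   1.        ]]), 'origin': array([1.25959606, 0.0761832 , 0.68304855]), 'orientation': array([ 0.6271181 ,  0.67602928, -0.28619057, -0.26038867])}
top {'K': array([[427.66701007,   0.        , 324.95036219],
       [  0.        , 427.66701007, 200.95610725],
       [  0.        ,   0.        ,   1.        ]]), 'origin': array([0.51908412, 0.00366705, 1.01759192]), 'orientation': array([ 0.70795534, -0.7053504 ,  0.02646608, -0.02407489])}
{'time': 0.1, 'qpos': array([-1.31303585e+00,  2.87143757e-01,  1.57802290e+00, -1.46498811e-06,
        1.27863791e+00, -1.50001647e-01]), 'dq': array([-5.38236564e-05, -5.71732951e-04, -3.91651375e-03,  2.65533350e-04,
        3.95034425e-04, -6.21838139e-04]), 'joint_efforts': array([ 7.72627573e-04, -4.07296658e+01, -2.93699527e+01, -1.71388460e-04,
        3.43165921e-03,  6.06858606e-06]), 'eef_pos': array([ 0.26754644, -0.61905942,  0.23004522]), 'tcp_rot': array([ 9.79287509e-01,  2.02471608e-01, -6.02596153e-05, -1.10431289e-03]), 'contact_force': array([-0.93092501, -0.28328176, -1.09843628]), 'wrist_torque': array([-0.00554717, -0.01429889, -0.02647827]), 'finger_force': 0.0, 'opening': 0.9993733064028824}
```

View pics/scene0.png

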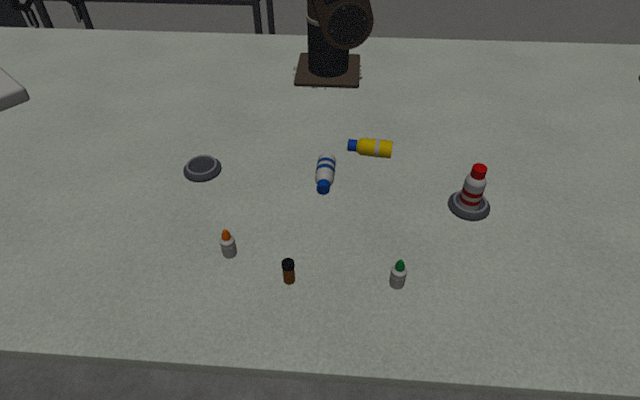

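View pics/top0.png

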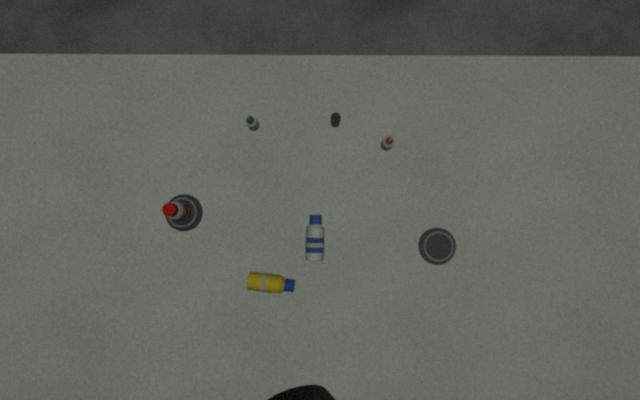

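Candidates for the sample are:
- the white bottle with blue bands and a blue cap, lying down: scene (325,172), top (315,238)
- the yellow look-alike with a blue cap: scene (371,147), top (270,283)
- the red-capped bottle, standing: scene (474,188), top (180,211)

By the description I choose the white one. The empty rest is at scene (202,168), top (437,246). I'll measure both from the two views.

```bash
python3 - <<'E'
from h import *
box={'top':{'s':(295,205,335,268),'r':(412,222,462,270)},'scene':{'s':(308,148,342,198),'r':(178,150,226,184)}}
for n in box:
    z=load(n)
    # bench reference
    for k,(a,b,c,e) in box[n].items():
        u,v=np.meshgrid(np.arange(a,c),np.arange(b,e)); u=u.ravel();v=v.ravel()
        P=pts(z,u,v); bg=z['p'][v,u].astype(int); ok=z['d'][v,u]>0
        zb=np.median(P[ok][P[ok][:,2]<.012][:,2])
        if k=='s':
            m=ok&(P[:,2]>.012)&(P[:,2]<.07); Q=P[m]; hgt=np.percentile(Q[:,2],[50,95,99])
            (cx,cy),(w,h),ang=cv2.minAreaRect((Q[:,:2]*1000).astype(np.float32))
            c0=Q[:,:2].mean(0); ax=np.linalg.svd(Q[:,:2]-c0)[2][0]; ax*=np.sign(ax[0])
            t=(Q[:,:2]-c0)@ax
            print(n,k,len(Q),'bench',zb,'h',hgt,'rect',cx,cy,w,h,ang,'axis',ax,'mean',c0,'ends',c0+ax*np.percentile(t,1),c0+ax*np.percentile(t,99))
            blue=m&(bg[:,0]>1.6*bg[:,2])&(bg[:,0]>60)
            B=P[blue]; print(' blue extents along axis',np.histogram((B[:,:2]-c0)@ax,bins=12))
        else:
            dark=ok&(bg.sum(1)<240)
            Q=P[dark]; (cx,cy),r=cv2.minEnclosingCircle((Q[:,:2]*1000).astype(np.float32))
            print(n,k,len(Q),'bench',zb,'mean',Q.mean(0),'mid',(Q.min(0)+Q.max(0))/2,np.ptp(Q,axis=0),'circ',cx,cy,r,'z pct',np.percentile(Q[:,2],[5,50,95]))
z=load('top'); s=z['p'][190:310,230:350]; a=cv2.resize(s,(400,400),interpolation=2)
b=cv2.resize(z['p'][190:310,380:500],(400,400),interpolation=2)
cv2.imwrite('pics/crop.png',np.hstack([a,b]))
E
```

```text
top s 765 bench 0.0013875669601404184 h [0.03855334 0.04466971 0.0463176 ] rect 507.8594970703125 25.506864547729492 103.6895980834961 41.71490478515625 0.2239125370979309 axis [ 0.99973205 -0.02314777] mean [0.50398412 0.02490264] ends [0.4569619  0.02599139] [0.55917754 0.02362469]
 blue extents along axis (array([46, 15,  0, 48, 16,  0,  0,  0,  0, 31, 33, 30]), array([-0.02956545, -0.02264928, -0.01573311, -0.00881695, -0.00190078,
        0.00501539,  0.01193156,  0.01884773,  0.02576389,  0.03268006,
        0.03959623,  0.0465124 ,  0.05342857]))
top r 1103 bench 0.003033384046747578 mean [ 0.4866287  -0.26236237  0.00899272] mid [ 0.48602624 -0.26397931  0.01017915] [0.0849783  0.09030173 0.02627016] circ 487.0567932128906 -263.8642578125 45.394500732421875 z pct [0.00328827 0.00719254 0.0194671 ]
scene s 668 bench -0.0006427644452018932 h [0.03471056 0.04172059 0.0430809 ] rect 506.4980773925781 24.7587890625 42.08939743041992 107.29405212402344 89.15984344482422 axis [ 0.9995918  -0.02856991] mean [0.513025   0.02563792] ends [0.45436141 0.02731461] [0.55874767 0.02433109]
 blue extents along axis (array([26, 11,  2, 32, 14,  0,  0,  0,  7, 25, 31, 54]), array([-0.045053  , -0.0373697 , -0.02968639, -0.02200308, -0.01431977,
       -0.00663647,  0.00104684,  0.00873015,  0.01641346,  0.02409677,
        0.03178007,  0.03946338,  0.04714669]))
scene r 690 bench 0.0007573714472488557 mean [ 0.48925041 -0.26035311  0.00697226] mid [ 0.4893129  -0.26192444  0.00797062] [0.08067606 0.0867024  0.0207454 ] circ 487.04364013671875 -261.0828857421875 45.090518951416016 z pct [0.00243682 0.0053947  0.01580867]
```

View pics/crop.png

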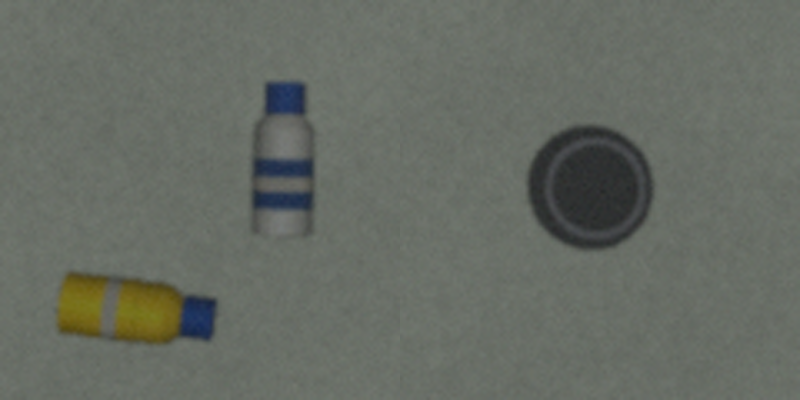

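The crop shows the white blue-banded bottle at crop (285,160), cap pointing toward +x. The yellow one, at (135,305), is separate, and the empty rest at (590,187) is clear. The white bottle is the sample. Next I'll write a helper that works out the rows.

```bash
cat >> h.py <<'E'
import json
def log():
    s=ctrl.get_state(); open('log.txt','a').write(json.dumps([list(map(float,s['qpos'])),list(map(float,s['eef_pos'])),list(map(float,s['tcp_rot']))])+'\n'); return s
def aim(yaw,th):  # tool x along yaw, z down, then tilted about tool y by th (+: z leans to yaw)
    return R.from_euler('z',yaw)*R.from_euler('x',np.pi)*R.from_euler('y',th)
def rows(G,rot,back):  # grasp pt target (TCP = G + (pz-back)*z)
    s=log(); c=R.from_quat(s['tcp_rot']); T=np.array(G)+rot.as_matrix()[:,2]*(ctrl.pinch_z-back)
    print('TCP target',T.round(4),'now',s['eef_pos'].round(4),'q',s['qpos'].round(3),'t',s['time'],'open',s['opening'],'ff',s['finger_force'])
    print('row',(c.inv().apply(T-s['eef_pos'])*100).round(2),(c.inv()*rot).as_rotvec().round(3))
E
python3 -c "
from h import *
print(ctrl.pinch_z)
rows([.507,.0255,.15],aim(-.023,-.5),0)"
```

```text
0.0187
TCP target [0.498  0.0257 0.1336] now [ 0.2675 -0.6191  0.23  ] q [-1.313  0.287  1.578 -0.     1.279 -0.15 ] t 0.1 open 0.9993733064028824 ff 0.0
row [ 46.72 -50.03   9.77] [ 0.105 -0.492  0.422]
```

```bash
python3 -m crank '[[46.7,-50,9.8,0.105,-0.492,0.422],[46.7,-50,9.8,0.105,-0.492,0.422],[46.7,-50,9.8,0.105,-0.492,0.422],[46.7,-50,9.8,0.105,-0.492,0.422],[46.7,-50,9.8,0.105,-0.492,0.422],[46.7,-50,9.8,0.105,-0.492,0.422],[46.7,-50,9.8,0.105,-0.492,0.422],[46.7,-50,9.8,0.105,-0.492,0.422],[46.7,-50,9.8,0.105,-0.492,0.422],[46.7,-50,9.8,0.105,-0.492,0.422]]' 1 40
python3 -c "
from h import *
rows([.507,.0255,.15],aim(-.023,-.5),0)"
```

```text
time: 1.1
eef_pos: [0.4342, -0.1524, 0.16]
tcp_rot: [0.969, -0.011, -0.247, -0.002]
contact_force: [0.3, -0.3, -0.5]
opening: 1.005
finger_force: 0.0
TCP target [0.498  0.0257 0.1336] now [ 0.4342 -0.1524  0.16  ] q [-0.449  0.174  1.908 -0.201  1.522  1.203] t 1.1 open 1.0046715000125566 ff 0.0
row [  6.49 -17.96  -0.58] [ 0.002 -0.    -0.001]
```

```bash
python3 -m crank '[[6.5,-18,-0.6,0,0,0],[6.5,-18,-0.6,0,0,0],[6.5,-18,-0.6,0,0,0],[6.5,-18,-0.6,0,0,0],[6.5,-18,-0.6,0,0,0],[6.5,-18,-0.6,0,0,0],[6.5,-18,-0.6,0,0,0]]'
python3 - <<'E'
from h import *
log(); p,d=cam('wrist'); cv2.imwrite('pics/w1.png',p); z=load('wrist')
# bottle from the wrist view
v,u=np.mgrid[0:400,0:640]; u=u.ravel();v=v.ravel(); P=pts(z,u,v); ok=(z['d'][v,u]>0)
m=ok&(P[:,2]>.012)&(P[:,2]<.06)&(abs(P[:,0]-.507)<.08)&(abs(P[:,1]-.025)<.045)
Q=P[m]; c0=Q[:,:2].mean(0); ax=np.linalg.svd(Q[:,:2]-c0,full_matrices=False)[2][0]; ax*=np.sign(ax[0]); t=(Q[:,:2]-c0)@ax
print(len(Q),'ends',c0+ax*np.percentile(t,.5),c0+ax*np.percentile(t,99.5),'ax',ax,'top',np.percentile(Q[:,2],[50,95,99]))
print('rect',cv2.minAreaRect((Q[:,:2]*1000).astype(np.float32)))
rows([.507,.0255,.04],aim(-.023,-.5),0)
E
```

```text
time: 1.8
eef_pos: [0.4978, 0.0233, 0.1341]
tcp_rot: [0.969, -0.012, -0.247, -0.001]
contact_force: [0.6, -0.1, 0.5]
opening: 1.0
finger_force: 0.0
9307 ends [0.45459307 0.02406283] [0.55791368 0.02227201] ax [ 0.99984982 -0.01733011] top [0.03536747 0.04178207 0.04241591]
rect ((505.4827575683594, 23.27663803100586), (41.98207092285156, 105.62206268310547), 88.93141174316406)
TCP target [0.498  0.0257 0.0236] now [0.4978 0.023  0.1343] q [-0.13   0.294  1.815 -0.053  1.529  1.481] t 1.85 open 0.999664207539435 ff 0.0
row [ 5.31 -0.3   9.71] [ 0.002 -0.001 -0.002]
```

View pics/w1.png

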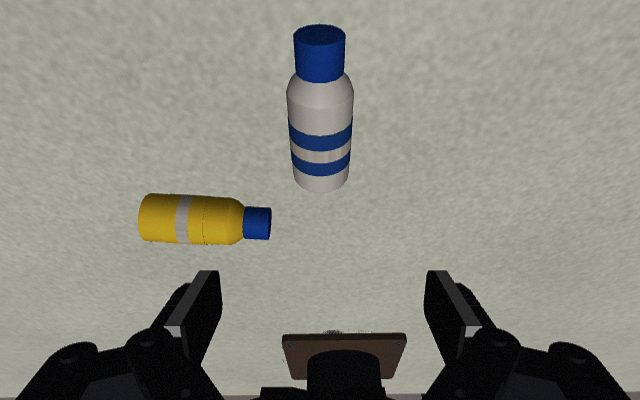

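The wrist view shows the white bottle at (320,110) on the tool's centre column, between the fingers, with the yellow one off to the side at (200,220). Going down.

```bash
python3 -c "
from h import *
rows([.506,.0238,.0244],aim(-.02,-.5),0)"
```

```text
TCP target [0.497 0.024 0.008] now [0.4978 0.023  0.1343] q [-0.13   0.294  1.815 -0.053  1.529  1.481] t 1.85 open 0.999664207539435 ff 0.0
row [ 5.97 -0.13 11.13] [ 0.001 -0.001 -0.005]
```

```bash
python3 -m crank '[[1.5,-0.1,2.8,0,0,-0.005],[3,-0.1,5.6,0,0,-0.005],[4.5,-0.1,8.4,0,0,-0.005],[5.3,-0.1,9.8,0,0,-0.005],[5.95,-0.1,11.1,0,0,-0.005],[5.95,-0.1,11.1,0,0,-0.005],[5.95,-0.1,11.1,0,0,-0.005]]'
python3 -c "
from h import *
rows([.506,.0238,.0244],aim(-.02,-.5),0)"
```

```text
time: 2.55
eef_pos: [0.4979, 0.0244, 0.0091]
tcp_rot: [0.969, -0.009, -0.247, -0.002]
contact_force: [1.3, 0.7, -0.2]
opening: 0.996
finger_force: 0.0
TCP target [0.497 0.024 0.008] now [0.4979 0.0244 0.0091] q [-0.128  0.479  1.842 -0.054  1.317  1.488] t 2.55 open 0.9963048172983358 ff 0.0
row [-0.02  0.04  0.13] [ 0.001 -0.002  0.001]
```

```bash
python3 -m crank '[[0,0,0,0,0,0],[0,0,0,0,0,0],[0,0,0,0,0,0],[0,0,0,0,0,0],[0,0,0,0,0,0],[0,0,0,0,0,0],[0,0,0,0,0,0],[0,0,0,0,0,0],[0,0,0,0,0,0],[0,0,0,0,0,0]]' 0 50
python3 -c "
from h import *
rows([.506,.0238,.15],aim(-.02,0),0)"
```

```text
time: 3.55
eef_pos: [0.4982, 0.0247, 0.0094]
tcp_rot: [0.969, -0.009, -0.246, -0.002]
contact_force: [2.4, 0.9, 5.8]
opening: 0.474
finger_force: 50.7
TCP target [0.506  0.0238 0.1313] now [0.4982 0.0247 0.0094] q [-0.128  0.479  1.841 -0.054  1.317  1.488] t 3.55 open 0.47432741057511 ff 50.73036253452301
row [ -5.14   0.08 -11.09] [0.001 0.498 0.002]
```

```bash
python3 -m crank '[[-1.2,0.1,-2,0,0,0],[-2.4,0.1,-4,0,0,0],[-3.7,0.1,-6.5,0,0.15,0],[-4.9,0.1,-9,0,0.3,0],[-6,0.1,-11,0,0.4,0],[-8,0.1,-14,0,0.5,0],[-8,0.1,-14,0,0.5,0],[-8,0.1,-14,0,0.5,0],[-8,0.1,-14,0,0.5,0]]'
python3 -c "
from h import *
for th in (.6,1.07): rows([.4875,-.2625,.2],aim(-.35,th),0)"
```

```text
time: 4.45
eef_pos: [0.493, 0.0239, 0.1676]
tcp_rot: [1.0, -0.009, -0.002, -0.0]
contact_force: [0.9, 0.7, -2.3]
opening: 0.477
finger_force: 50.6
TCP target [ 0.4974 -0.2661  0.1846] now [0.493  0.0239 0.1676] q [-0.157 -0.053  2.07  -0.     1.128  1.432] t 4.45 open 0.4772607981009494 ff 50.57647526264191
row [ 0.97 28.99 -1.7 ] [-0.099  0.598  0.322]
TCP target [ 0.5029 -0.2681  0.191 ] now [0.493  0.0239 0.1676] q [-0.157 -0.053  2.07  -0.     1.128  1.432] t 4.45 open 0.4772607981009494 ff 50.57647526264191
row [ 1.52 29.18 -2.35] [-0.177  1.063  0.3  ]
```

```bash
python3 -c "
from h import *
rows([.4875,-.2625,.2],aim(-.67,1.07),0)"
```

```text
TCP target [ 0.5004 -0.2727  0.191 ] now [0.493  0.0239 0.1676] q [-0.157 -0.053  2.07  -0.     1.128  1.432] t 4.45 open 0.4772607981009494 ff 50.57647526264191
row [ 1.27 29.64 -2.35] [-0.348  1.034  0.588]
```

```bash
python3 -m crank '[[1.3,29.6,-2.3,-0.348,1.034,0.588],[1.3,29.6,-2.3,-0.348,1.034,0.588],[1.3,29.6,-2.3,-0.348,1.034,0.588],[1.3,29.6,-2.3,-0.348,1.034,0.588],[1.3,29.6,-2.3,-0.348,1.034,0.588],[1.3,29.6,-2.3,-0.348,1.034,0.588],[1.3,29.6,-2.3,-0.348,1.034,0.588],[1.3,29.6,-2.3,-0.348,1.034,0.588],[1.3,29.6,-2.3,-0.348,1.034,0.588],[1.3,29.6,-2.3,-0.348,1.034,0.588]]'
python3 -c "
from h import *
rows([.4875,-.2625,.2],aim(-.67,1.07),0)"
```

```text
time: 5.45
eef_pos: [0.4955, -0.2724, 0.1899]
tcp_rot: [0.861, -0.232, 0.44, 0.105]
contact_force: [0.5, 0.5, -0.4]
opening: 0.474
finger_force: 51.0
TCP target [ 0.5004 -0.2727  0.191 ] now [ 0.4955 -0.2724  0.1899] q [-0.787 -0.27   2.419  1.27   0.245  0.164] t 5.45 open 0.4744192360190395 ff 51.03134751319885
row [ 0.34 -0.22  0.29] [-0.145  0.133  0.064]
```

The wrist joint q5 is at its limit here. I'll fit the arm kinematics from the logged poses and search for a yaw where standing the bottle up is reachable.

```bash
cat > k.py <<'E'
from h import *
from scipy.optimize import least_squares
L=[json.loads(l) for l in open('log.txt')]; L=[l for i,l in enumerate(L) if l[0] not in [m[0] for m in L[:i]]]
Y=lambda a:R.from_euler('y',a); Z=lambda a:R.from_euler('z',a)
def rots(q): 
    r1=Z(q[0]); r2=r1*Y(q[1]); r3=r2*Y(q[2]); r4=r3*Z(q[3]); r5=r4*Y(q[4]); return r1,r2,r3,r4,r5,r5*Z(q[5])
C=[(rots(l[0])[5].inv()*R.from_quat(l[2])) for l in L]
C0=C[0]
def A(q):
    r1,r2,r3,r4,r5,r6=[r.as_matrix() for r in rots(q)]
    return np.column_stack([[0,0,1],r1[:,1],r2[:,0],r2[:,2],r3[:,0],r3[:,2],r5[:,2]])
M=np.vstack([A(l[0]) for l in L]); b=np.hstack([l[1] for l in L]); X,*_=np.linalg.lstsq(M,b,rcond=1e-6)
fk=lambda q:(A(q)@X,rots(q)[5]*C0)
lo=np.array([-2.77,-.9,.21,-1.53,.24,-2.84]);hi=np.array([2.77,2.22,2.48,4.67,2.81,2.84])
def ik(T,rot,seeds):
    best=None
    for s in seeds:
        r=least_squares(lambda q:np.hstack([(fk(q)[0]-T)*5,(fk(q)[1].inv()*rot).as_rotvec()]),np.clip(s,lo+.05,hi-.05),bounds=(lo+.03,hi-.03))
        if best is None or r.cost<best.cost: best=r
    return best
E
python3 - <<'E'
from k import *
print(len(L),[c.as_rotvec().round(3).tolist() for c in C]); print(X.round(4),np.abs(M@X-b).max(),np.linalg.svd(M)[1].round(2))
q0=np.array(L[-1][0]); rng=np.random.default_rng(0)
seeds=[q0]+[rng.uniform([-1.3,-.5,1,-1.5,.3,-2.8],[.3,1,2.4,4.6,2.7,2.8]) for _ in range(8)]
for yaw in np.arange(-3.0,3.2,.4):
    o=[]
    for z in (.2,.062):
        rot=aim(yaw,1.07); r=ik(np.array([.4875,-.2625,z])+rot.as_matrix()[:,2]*.0187,rot,seeds); o+=[round(r.cost,5),r.x.round(2).tolist()]
    print(round(yaw,2),o)
E
```

```text
8 [[-0.0, -0.0, 1.571], [-0.0, 0.0, 1.571], [0.0, 0.0, 1.571], [-0.0, 0.0, 1.571], [0.0, -0.0, 1.571], [-0.0, 0.0, 1.571], [0.0, 0.0, 1.571], [0.0, 0.0, 1.571]]
[ 0.2403  0.1009 -0.      0.443   0.0206  0.5725  0.2493] 4.996003610813204e-16 [5.53 4.   2.83 1.03 0.46 0.31 0.28]
-3.0 [np.float64(0.0), [-0.47, 0.56, 1.54, -0.57, 1.96, -2.14], np.float64(0.0), [-0.47, 0.75, 1.54, -0.54, 1.8, -2.03]]
-2.6 [np.float64(0.0), [-0.38, 0.47, 1.67, -0.79, 1.76, -2.33], np.float64(0.0), [-0.38, 0.67, 1.67, -0.78, 1.61, -2.18]]
-2.2 [np.float64(0.0), [-0.33, 0.35, 1.84, -1.0, 1.51, -2.47], np.float64(0.0), [-0.33, 0.57, 1.84, -1.02, 1.39, -2.28]]
-1.8 [np.float64(0.0), [-0.31, 0.19, 2.03, -1.2, 1.21, -2.58], np.float64(0.0), [-0.31, 0.45, 2.03, -1.31, 1.13, -2.31]]
-1.4 [np.float64(0.0), [-0.36, 0.02, 2.22, -1.44, 0.87, -2.66], np.float64(0.0), [-0.36, 0.33, 2.22, 4.58, 0.87, -2.25]]
-1.0 [np.float64(0.0), [-0.5, -0.14, 2.38, 4.49, 0.44, -2.64], np.float64(0.0), [-0.5, 0.22, 2.38, 3.94, 0.63, -2.01]]
-0.6 [np.float64(0.00314), [-0.77, -0.21, 2.45, 2.28, 0.27, -0.81], np.float64(0.00018), [-0.72, 
[... 398 characters left out ...]
p.float64(0.0), [-1.03, 0.27, 1.94, 0.91, 1.6, -0.76], np.float64(0.0), [-1.03, 0.51, 1.94, 0.92, 1.45, -0.96]]
1.4 [np.float64(0.0), [-0.95, 0.41, 1.76, 0.7, 1.82, -0.92], np.float64(0.0), [-0.95, 0.62, 1.76, 0.68, 1.65, -1.06]]
1.8 [np.float64(0.0), [-0.85, 0.52, 1.6, 0.47, 2.0, -1.12], np.float64(0.0), [-0.85, 0.71, 1.6, 0.44, 1.82, -1.21]]
2.2 [np.float64(0.0), [-0.75, 0.59, 1.5, 0.2, 2.11, -1.37], np.float64(0.0), [-0.75, 0.77, 1.5, 0.18, 1.93, -1.41]]
2.6 [np.float64(0.0), [-0.64, 0.62, 1.45, -0.1, 2.14, -1.67], np.float64(0.0), [-0.64, 0.8, 1.45, -0.09, 1.96, -1.65]]
3.0 [np.float64(0.0), [-0.54, 0.6, 1.48, -0.39, 2.07, -1.96], np.float64(0.0), [-0.54, 0.78, 1.48, -0.36, 1.89, -1.89]]
```

The fit is exact, with a residual of about 0. Outward radial is at the joint limit, but yaw 0.6 (tool pointing sideways) has margin at both heights and lies on the current joint branch. I'll aim the bottle itself, using its pose in the tool from the pick.

```bash
cat > place.py <<'E'
from k import *
import sys
pk=[l for l in L if abs(l[1][2]-.0094)<.0002][0]; Rp=R.from_quat(pk[2])
ub=Rp.inv().apply(np.array([.4546,.0240,.021])-pk[1])          # underside in tool
ab=Rp.inv().apply([np.cos(.02),-np.sin(.02),0])                # bottle axis in tool
def target(U,yaw,ab=ab):
    r=aim(yaw,1.07); a=r.apply(ab); w=np.cross(a,[0,0,1]); n=np.linalg.norm(w)
    r=R.from_rotvec(w/n*np.arcsin(n))*r if n>1e-9 else r
    return np.array(U)-r.apply(ub),r
def go(U,yaw,ab=ab):
    T,r=target(U,yaw,ab); s=log(); c=R.from_quat(s['tcp_rot'])
    print('TCP',T.round(4),'now',s['eef_pos'].round(4),'q',s['qpos'].round(2),'t',s['time'])
    print('underside now',(s['eef_pos']+c.apply(ub)).round(4),'axis',c.apply(ab).round(3))
    print('row',(c.inv().apply(T-s['eef_pos'])*100).round(2),(c.inv()*r).as_rotvec().round(3))
E
python3 - <<'E'
from place import *
print(ub,ab); go([.4875,-.2625,.12],.6)
T,r=target([.4875,-.2625,.12],.6); x=ik(T,r,[np.array([-1.07,.11,2.13,1.11,1.34,-.64])]); print(x.cost,x.x.round(3))
E
```

```text
[-0.04387347  0.00146825  0.01057713] [ 0.87876374  0.00175605 -0.47725382]
TCP [ 0.4962 -0.2547  0.1636] now [ 0.4955 -0.2724  0.1899] q [-0.79 -0.27  2.42  1.27  0.25  0.16] t 5.45
underside now [ 0.4802 -0.2643  0.1482] axis [ 0.104 -0.088  0.991]
row [-2.63 -1.52  0.92] [ 0.929  0.108 -0.615]
1.8226533769475088e-19 [-1.082  0.153  2.144  1.121  1.324 -0.7  ]
```

```bash
python3 -m crank '[[-2.6,-1.5,0.9,0.929,0.108,-0.615],[-2.6,-1.5,0.9,0.929,0.108,-0.615],[-2.6,-1.5,0.9,0.929,0.108,-0.615],[-2.6,-1.5,0.9,0.929,0.108,-0.615],[-2.6,-1.5,0.9,0.929,0.108,-0.615],[-2.6,-1.5,0.9,0.929,0.108,-0.615],[-2.6,-1.5,0.9,0.929,0.108,-0.615],[-2.6,-1.5,0.9,0.929,0.108,-0.615],[-2.6,-1.5,0.9,0.929,0.108,-0.615],[-2.6,-1.5,0.9,0.929,0.108,-0.615]]'
python3 - <<'E'
from place import *
go([.4875,-.2625,.06],.6)
E
```

```text
time: 6.45
eef_pos: [0.4968, -0.2546, 0.165]
tcp_rot: [0.821, 0.254, 0.489, -0.15]
contact_force: [-0.6, 0.2, -1.3]
opening: 0.475
finger_force: 51.1
TCP [ 0.4962 -0.2547  0.1036] now [ 0.4968 -0.2546  0.165 ] q [-1.08  0.15  2.14  1.12  1.32 -0.7 ] t 6.45
underside now [ 0.4881 -0.2624  0.1214] axis [ 0.    -0.001  1.   ]
row [-5.42 -0.04  2.88] [ 0.001 -0.    -0.001]
```

Now I'll lower it to 60 mm above the bench and check the bottle's real lean from the cameras.

```bash
python3 -m crank '[[-2.7,0,1.4,0,0,0],[-5.4,0,2.9,0,0,0],[-5.4,0,2.9,0,0,0],[-5.4,0,2.9,0,0,0]]'
python3 - <<'E'
from place import *
for n in ('scene','top'):
    cam(n); z=load(n)
    v,u=np.mgrid[0:400,0:640]; u=u.ravel();v=v.ravel(); P=pts(z,u,v); c=z['p'][v,u].astype(int)
    m=(z['d'][v,u]>0)&(np.hypot(P[:,0]-.4875,P[:,1]+.2625)<.06)&(P[:,2]>.05)&(P[:,2]<.2)
    b=m&(c[:,0]>1.7*c[:,2])&(c[:,0]>50); w=m&~b&(c.min(1)>70)
    cap=b&(P[:,2]>.06+.08)
    print(n,b.sum(),'cap mid',(P[cap].min(0)+P[cap].max(0))/2,np.ptp(P[cap],axis=0),'z99',np.percentile(P[cap][:,2],99) )
    top=cap&(P[:,2]>np.percentile(P[cap][:,2],95)-.006); print(' captop mean',P[top].mean(0),top.sum())
a=cv2.resize(load('scene')['p'][90:200,140:260],(436,400),interpolation=2)
b=cv2.resize(load('top')['p'][200:300,390:490],(364,400)[::1],interpolation=2)
cv2.imwrite('pics/pl.png',np.hstack([a,b]))
go([.4875,-.2625,.008],.6)
E
```

```text
time: 6.85
eef_pos: [0.4968, -0.2541, 0.1057]
tcp_rot: [0.82, 0.255, 0.489, -0.15]
contact_force: [0.2, -0.7, 0.1]
opening: 0.469
finger_force: 51.1
scene 266 cap mid [ 0.4720151  -0.26560608  0.15385108] [0.06389947 0.03842892 0.02528235] z99 0.16608665421700397
 captop mean [ 0.49004423 -0.25918178  0.16372688] 100
top 158 cap mid [ 0.48956441 -0.26008737  0.16725401] [0.02381854 0.026674   0.00780309] z99 0.17061604055185622
 captop mean [ 0.48972459 -0.26029435  0.16728679] 153
TCP [ 0.4962 -0.2547  0.0516] now [ 0.4975 -0.2556  0.1074] q [-1.08  0.27  2.15  1.15  1.27 -0.82] t 6.95
underside now [ 0.4889 -0.2637  0.0638] axis [-0.004  0.004  1.   ]
row [-4.93 -0.19  2.61] [ 0.002 -0.001  0.006]
```

View pics/pl.png

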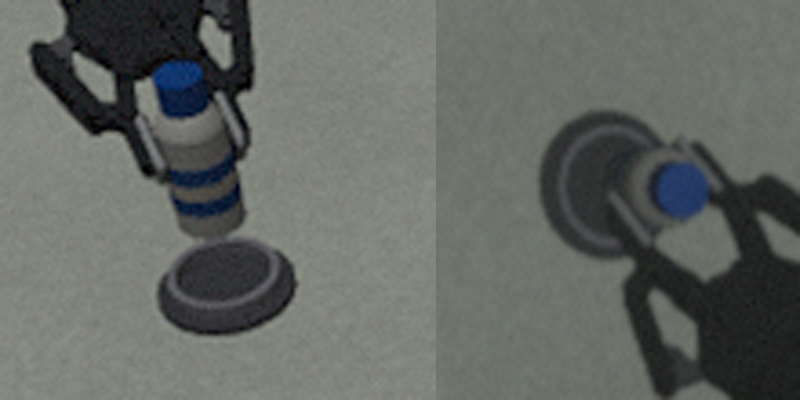

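The picture shows the bottle upright in the fingers over the empty rest, cap top at (182,75) in the left panel. The measured cap top is (0.490,-0.260,0.167), within about 3 mm of plumb over the underside. Lowering.

```bash
python3 -m crank '[[-1.3,-0.1,0.7,0,0,0.003],[-2.6,-0.15,1.4,0,0,0.006],[-3.6,-0.15,1.9,0,0,0.006],[-4.4,-0.2,2.3,0,0,0.006],[-4.9,-0.2,2.55,0,0,0.006],[-4.9,-0.2,2.55,0,0,0.006],[-4.9,-0.2,2.55,0,0,0.006],[-4.9,-0.2,2.55,0,0,0.006]]'
python3 - <<'E'
from place import *
go([.4875,-.2625,.005],.6); print(ctrl.get_state()['contact_force'])
E
```

```text
time: 7.75
eef_pos: [0.4956, -0.2548, 0.051]
tcp_rot: [0.821, 0.253, 0.489, -0.15]
contact_force: [0.1, -0.0, 0.5]
opening: 0.476
finger_force: 51.3
TCP [ 0.4962 -0.2547  0.0486] now [ 0.4956 -0.2548  0.051 ] q [-1.08  0.39  2.14  1.19  1.23 -0.92] t 7.75
underside now [ 0.4868 -0.2626  0.0074] axis [-0.    -0.001  1.   ]
row [-0.19  0.03  0.17] [ 0.001 -0.001 -0.001]
[ 0.11985305 -0.02773546  0.51516323]
```

```bash
python3 -m crank '[[-0.05,0,0.03,0,0,0],[-0.1,0.03,0.08,0,0,0],[-0.15,0.03,0.12,0,0,0],[-0.19,0.03,0.16,0,0,0],[-0.19,0.03,0.16,0,0,0],[-0.19,0.03,0.16,0,0,0]]'
```

```text
time: 8.35
eef_pos: [0.4961, -0.2546, 0.051]
tcp_rot: [0.819, 0.254, 0.491, -0.152]
contact_force: [-9.0, 1.2, 12.5]
opening: 0.474
finger_force: 52.3
```

There's floor contact: 12.5 N upward, with the underside about 7 mm above the bench, inside the 17 mm rim. Releasing.

```bash
python3 -m crank '[[0,0,0,0,0,0],[0,0,0,0,0,0],[0,0,0,0,0,0],[0,0,0,0,0,0],[0,0,0,0,0,0],[0,0,0,0,0,0],[0,0,0,0,0,0],[0,0,0,0,0,0],[0,0,0,0,0,0],[0,0,0,0,0,0]]' 0.65
python3 -m crank '[[0,0,0,0,0,0],[0,0,0,0,0,0],[0,0,0,0,0,0],[0,0,0,0,0,0],[0,0,0,0,0,0],[0,0,0,0,0,0]]' 1
```

```text
time: 9.35
eef_pos: [0.4959, -0.2545, 0.0482]
tcp_rot: [0.821, 0.253, 0.489, -0.15]
contact_force: [-0.8, 0.4, -0.1]
opening: 0.648
finger_force: 0.0
time: 9.95
eef_pos: [0.4959, -0.2545, 0.0482]
tcp_rot: [0.821, 0.253, 0.489, -0.15]
contact_force: [-0.6, -0.1, -0.4]
opening: 0.999
finger_force: 0.0
```

Backing straight out along the tool, then checking.

```bash
python3 -m crank '[[0,0,-1,0,0,0],[0,0,-2.5,0,0,0],[0,0,-4,0,0,0],[0,0,-6,0,0,0],[0,0,-8.5,0,0,0],[0,0,-11,0,0,0],[0,0,-13,0,0,0],[0,0,-13,0,0,0]]'
python3 - <<'E'
from h import *
for n in ('scene','top'):
    cam(n); z=load(n)
    v,u=np.mgrid[0:400,0:640]; u=u.ravel();v=v.ravel(); P=pts(z,u,v); c=z['p'][v,u].astype(int)
    m=(z['d'][v,u]>0)&(np.hypot(P[:,0]-.4875,P[:,1]+.2625)<.05)&(c[:,0]>1.7*c[:,2])&(c[:,0]>50)
    t=m&(P[:,2]>np.percentile(P[m][:,2],97)-.008); print(n,m.sum(),'cap top',P[t].mean(0),t.sum())
s=load('scene')['p']; a=cv2.resize(s,(480,300)); b=cv2.resize(s[100:200,150:250],(300,300),interpolation=2)
cv2.imwrite('pics/end.png',np.hstack([a,b]))
print(ctrl.get_state()['contact_force'],ctrl.get_state()['eef_pos'])
E
```

```text
time: 10.75
eef_pos: [0.4002, -0.3222, 0.1122]
tcp_rot: [0.822, 0.253, 0.489, -0.147]
contact_force: [1.0, -0.7, 0.4]
opening: 0.995
finger_force: 0.0
scene 223 cap top [ 0.49002847 -0.25932579  0.10838767] 101
top 139 cap top [ 0.48871579 -0.26070772  0.1114545 ] 136
[-0.00764256  0.54690584  0.41320102] [ 0.40090442 -0.31965329  0.11057486]
```

View pics/end.png

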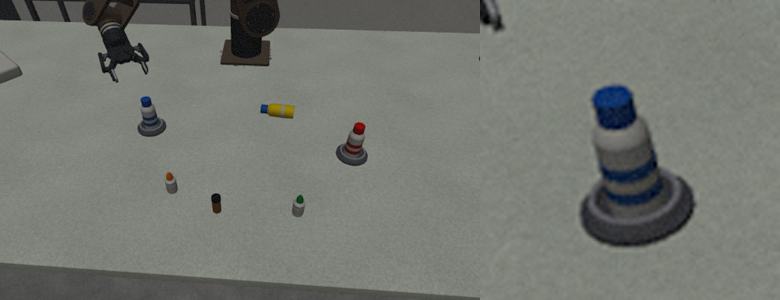

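The bottle stands upright in the ring, cap at (613,105) in the right panel. Its cap top is 0.110 m up and within 3 mm of the ring centre. The bystanders stand where they were and the arm is clear, so I'm handing in.

```bash
python3 -c "
from plant import ctrl
print(ctrl.sign_off())"
```

```text
the job is handed in; nothing more can be done
None
```

The blue-capped bottle stands upright, cap up, in the empty rest, about 3 mm off-centre by the cameras; it was lowered in, the other bottles and the vial were left alone, and the job is handed in (no verdict was returned).

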